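# Open the ratchet shelf stop

### The job

Make room on the shelf for the washed dishes by opening the ratchet stop: press down the release paddle on top of the sliding jaw and, keeping it down, push the jaw back along its bar, away from the jar and tumbler, until it is fully against the block at the end of the bar, then let go so that the paddle springs up. This is pressing and pushing only: lift nothing, and leave the jar, the tumbler and the mug standing where they are.

Things in the scene. Friction and masses are not known exactly. Their poses are not given: they have to be found in the camera images.
- stop: Ratchet shelf stop, screwed down. A toothed aluminium bar (445 mm long, 16 wide, top 34 above the shelf) lies along its own y; origin on the shelf under the bar's centre line, x across the bar, z up. Grey blocks 50 mm high: at y = -0.29 m with a fixed upright plate, and the end block, inner face at y = +0.12. Jar and tumbler stand between fixed plate and jaw, on the bar's +x side.
- jaw (a joint): Slide of the grey jaw along the stop's +y, m: 0 = most closed (jaw centre at stop's y = -0.09), 0.18 = fully back on the end block. Carriage 48 (x) by 60 (y) mm, top at 50 mm, with a plate 70 mm high reaching 90 mm out on +x at its -y end. Friction about 2.5 N. The ratchet (teeth every 10 mm) bars motion to +y, after at most 10 mm of play, unless the release is down.
- release (a joint): Travel of the release paddle, in m: 0 = up, 0.012 = fully down. It springs up by itself (3 N at the top, 6 N at the bottom); the ratchet is free when it is more than about 5 mm down, so 8 to 12 mm is a sure press. Untouched, it reads between 0 and 4 mm, as its pawl may rest on a tooth.
- release_top (a point): Centre of the top of the black release paddle, which is 40 mm (x) by 44 mm (y) and lies on top of the jaw, moving with it; 68 mm above the shelf when fully up, 56 mm when fully down. Its axes are those of the stop.
- thumb_wall (a point): Middle of the top edge of the thumb wall's face that looks to -y, towards the paddle: an upright grey wall 48 mm wide (x) and 8 mm thick at the +y end of the jaw, top 95 mm above the shelf. This face is 29 mm from the paddle's centre; a finger on the paddle can push against it towards +y.
- jar: Glass jar standing upside down on its closed steel lid, 72 mm in diameter, 96 mm high; loose. Origin at the centre of its underside. Leave it alone.
- tumbler: Red plastic tumbler, 72 mm across the rim, 95 mm high; loose, light. Origin at the centre of its underside. Leave it alone.
- mug: White ceramic mug, 80 mm across, 90 mm high, handle on its own +y side; loose, beside the end block on the +x side of the bar. Origin at the centre of its underside. Leave it alone.

How it is judged:
On the way, in this order (a step that is already met when the one before it is completed fails the run):
1. the release paddle is pressed down (more than 7 mm) (value of joint release above 0.007 m), for 0.1 s.
2. the jaw has been pushed back to the end block (within 6 mm) (value of joint jaw above 0.174 m), for 0.1 s.
At the end, for the whole second after the job is handed in: The jaw is within 6 mm of the end block, the release paddle is up again (less than 5 mm down), and jar, tumbler and mug stand upright within 15 mm of where they were (value of joint jaw above 0.174 m and value of joint release below 0.005 m and distance of each of jar, tumbler, mug from where it was at the start of the episode below 0.015 m and angle between each of jar, tumbler, mug's own z axis and vertical below 0.2 rad); the robot touches nothing.
It fails at once if the jar, tumbler or mug is moved by more than 15 mm, lifted or tipped (distance of any of jar, tumbler, mug from where it was at the start of the episode above 0.015 m or angle between any of jar, tumbler, mug's own z axis and vertical above 0.25 rad).
It also fails if it takes over 35 s, if anything falls off the work surface, if the arm or the gripper's body presses on something with over 40 N, if the wrist force passes 120 N, or if a joint passes its speed limit or range.

### The arm

A 6-joint arm with a two-finger parallel gripper is mounted at the origin on the work surface. World frame = base frame: x ahead of the robot, y to its left, z up, the work surface at z = 0. Lengths are in m, angles in rad, forces in N, time in s.
With the tool pointing down it reaches from about 0.275 to 0.85 m from the base axis. Payload 19 kg.
Tool frame: the origin (TCP) lies on the centre line of the jaws, within the pads' length; the fingertips stand 19 mm ahead of it and the grasp point (between the pads) is the TCP (arm.tip_extent is the distance from the TCP to the fingertips, in m); z points along the fingers, x is the direction in which the jaws open and shut, and the axes are right-handed (so a half turn about z gives the same grasp; the last joint's range is limited). The gripper opens to 85 mm and grips with 20 to 120 N. Pads are 22 mm wide; open, the fingers measure 114 mm over their backs; the gripper's body (76 mm by 85 mm) begins 54 mm behind the grasp point. The pads swing forward as they close: fully open they stand 13 mm farther back than shut.
Start: joints at [-1.294, 0.15, 1.437, -0, 1.554, -0.134], TCP at [0.23, -0.527, 0.25] pointing down, gripper open.
Joint ranges: [-2.8, 2.8], [-0.68, 2.1], [0.12, 2.68], [-1.39, 4.53], [0.16, 2.79], [-2.81, 2.81]. Speed limits (rad/s): [1.89, 1.89, 2.22, 3.01, 3.01, 3.01].

### API

Orientations are given as [roll, pitch, yaw] about the fixed x, y, z axes, in that order (R = Rz(yaw) Ry(pitch) Rx(roll)).
In Python, from cell import arm gives the robot as it stands.
- The arm moves only by the tool carry_out, never from a script. Its argument "deltas" is a list of rows, each a list of 5 numbers: the shift along the world's x, y, z in cm, then the turn about the world's z in degrees, then the finger opening in cm, from 0 to 8.54. A call has 1 to 12 rows; each row is the pose to reach, as a shift and turn from the pose commanded when the call began; what a row does not reach only later rows make up. A row lasts 1/8 s, in which the tool goes at most 62.5 mm and 10.7 degrees, less where a joint would pass 70% of its speed; a pose out of reach is approached as far as the arm can. A call with a gripper value outside its range is refused whole. The fingers move at their own pace and stop on an object; the grip force is fixed at half the most. Time passes only in rows, so rows that repeat a pose let the fingers close. It gives the time, the measured TCP pose, the force and the opening at its end, in the units of the state.
- arm.state(): the state, without advancing time (a new reading comes with each control period).
- arm.grab_frame(name): name is "side" or "top"; returns the picture (480x640x3 uint8, red, green, blue); there is no depth.
- arm.camera_model(name): a dict with "fovy" (degrees; the focal length in pixels is half the picture's height over the tangent of half this angle, whatever the lens; pixels are square), "cx", "cy" (the principal point, pixels), "R" (3x3) and "t" (3): a world point X has camera coordinates R X + t. Camera axes: x right, y down, z forward; pixel columns grow to the right and rows downward; lengths in m; the calibration is good to about 2 mm. A picture is of the moment at which its call begins. camera_model takes no time and is no camera call.
- arm.finish_job(): hands the job in, once; it reports no verdict.
The state is a dict: "t": time; "qpos": joint angles; "joint_velocities": joint speeds; "joint_efforts": joint torques, N m; "eef_pos": TCP position; "eef_rot": TCP orientation; "force": force on the tool from outside, world axes, zero at the start; "ft_torque": the same for the moment, N m; "grip_width": opening from 0.0 (shut) to 1.0 (fully open).
Only numpy, scipy, OpenCV 4.12 (cv2) and the standard library are available. Lean on these libraries where they do the work, as an engineer would, in place of code of your own. Each camera call takes 0.05 s, during which the arm holds its last target. There are 200 camera calls.

## Working session

There is one attempt and no reset: what is moved stays moved. The work goes in short steps, Python scripts to look and compute and a tool call to move; the robot and the scene stay as the last step left them, time stands still between calls to the robot, and variables do not carry over. Pictures are saved under pics/ and viewed, about 8 in all and at most 12, crops included, and the job is handed in when it is done.

Besides the shell and the picture viewer there is one more tool, called after "Request:" as name([rows], argument=value, ...), one row to a line, values as JSON. carry_out: Moves the arm, as the interface text tells. Its arguments: {"type":"object","properties":{"deltas":{"type":"array","items":{"type":"array","items":{"type":"number"}}}},"required":["deltas"]}

```bash
ls; mkdir -p pics; python3 - <<'E'
from cell import arm
import cv2
for n in("side","top"):
    cv2.imwrite(f"pics/{n}0.png",arm.grab_frame(n)[:,:,::-1]); print(n,arm.camera_model(n))
print(arm.state())
E
```

```text
pics
side {'fovy': 51.55722118917992, 'cx': 319.5668403939814, 'cy': 240.35140441589468, 'R': array([[ 0.97313576, -0.23005854,  0.00893632],
       [-0.16418057, -0.72064007, -0.67358937],
       [ 0.16140485,  0.65402673, -0.73905176]]), 't': array([-0.58312213,  0.13658375,  0.85732287])}
top {'fovy': 57.7526976879111, 'cx': 311.91824537589247, 'cy': 232.69461595896973, 'R': array([[ 0.02532078, -0.99943057, -0.02230232],
       [-0.99142133, -0.02224373, -0.12879818],
       [ 0.12822875,  0.02537227, -0.99142001]]), 't': array([-0.04188064,  0.59499223,  0.6797121 ])}
{'t': 0.1, 'qpos': array([-1.29396768e+00,  1.50937281e-01,  1.43794857e+00, -9.31076889e-06,
        1.55380577e+00, -1.33991930e-01]), 'joint_velocities': array([ 0.00073008, -0.00084864, -0.00243442, -0.00211874,  0.00025085,
       -0.00039393]), 'joint_efforts': array([ 8.56719649e-03, -7.14367247e+01, -5.71796000e+01, -5.26373253e-05,
        7.07634274e-03, -1.03577220e-04]), 'eef_pos': array([ 0.22956134, -0.52696928,  0.24974425]), 'eef_rot': array([-3.14145507e+00,  1.09036138e-03, -1.15997552e+00]), 'force': array([-0.48813475,  0.59130021,  0.21026346]), 'ft_torque': array([-0.00804489,  0.00587985, -0.04083992]), 'grip_width': 0.9984696550103174}
```

View pics/top0.png

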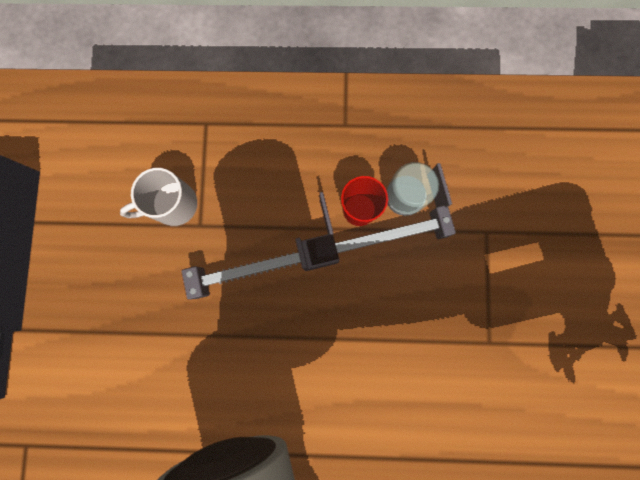

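View pics/side0.png

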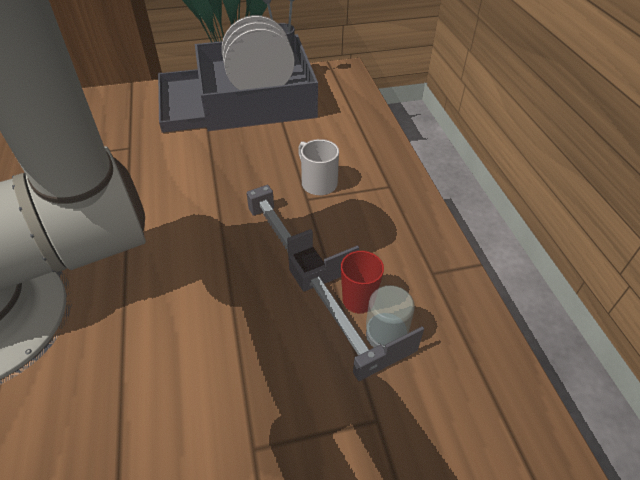

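The top view shows the bar running from the fixed block at about (445,222) to the end block at about (194,282), with the jaw and paddle at about (319,250). The tumbler (363,200) and jar (413,188) are on the far side of the bar, and the mug is at (160,197). The side view shows the paddle at about (309,261), with the thumb wall behind it. Next I'll zoom in on both.

```bash
cat > h.py <<'E'
import numpy as np, cv2
from cell import arm
def ray(n,u,v):
    m=arm.camera_model(n); f=240/np.tan(np.radians(m["fovy"]/2)); R,t=np.array(m["R"]),np.array(m["t"])
    return -R.T@t, R.T@np.array([(u-m["cx"])/f,(v-m["cy"])/f,1])
def plane(n,u,v,z):
    c,d=ray(n,u,v); return c+d*(z-c[2])/d[2]
def proj(n,X):
    m=arm.camera_model(n); f=240/np.tan(np.radians(m["fovy"]/2)); p=np.array(m["R"])@X+m["t"]
    return np.array([m["cx"],m["cy"]])+f*p[:2]/p[2]
E
python3 - <<'E'
from h import *
a=cv2.imread("pics/top0.png"); b=cv2.imread("pics/side0.png")
def crop(im,x,y,w,h,s): return cv2.resize(im[y:y+h,x:x+w],None,fx=s,fy=s,interpolation=cv2.INTER_CUBIC)
c1=crop(a,170,170,300,140,800/300)   # 800x373
c2=np.hstack([crop(a,285,220,80,55,5)[:227],crop(b,270,225,80,55,5)[:227]])
c2=cv2.resize(c2,(800,227)); c2=cv2.convertScaleAbs(c2,alpha=1.8)
cv2.imwrite("pics/z1.png",np.vstack([cv2.resize(c1,(800,373)),c2]))
# dark paddle mask in both
for n,im,(x,y,w,h) in(("top",a,(295,228,50,45)),("side",b,(285,240,50,45))):
    r=im[y:y+h,x:x+w].max(2); m=(r<35).astype(np.uint8)
    k,l,s,c=cv2.connectedComponentsWithStats(m); i=1+s[1:,4].argmax()
    cs=cv2.findContours((l==i).astype(np.uint8),0,2)[0][0]
    q=cv2.minAreaRect(cs); print(n,s[i],c[i]+[x,y],q); p=np.array(q[0])+[x,y]
    print(plane(n,*p,.067))
E
```

```text
top [ 12  12  31  25 280] [318.12142857 253.48928571] ((27.070585250854492, 21.81764793395996), (23.97081756591797, 26.465518951416016), 77.47119140625)
[ 0.5652765 -0.0450589  0.067    ]
side [ 9 13 14 19 55] [300.69090909 261.70909091] ((16.000001907348633, 22.0), (19.845556259155273, 5.457526683807373), 60.2551155090332)
[ 0.55330957 -0.0513545   0.067     ]
```

View pics/z1.png

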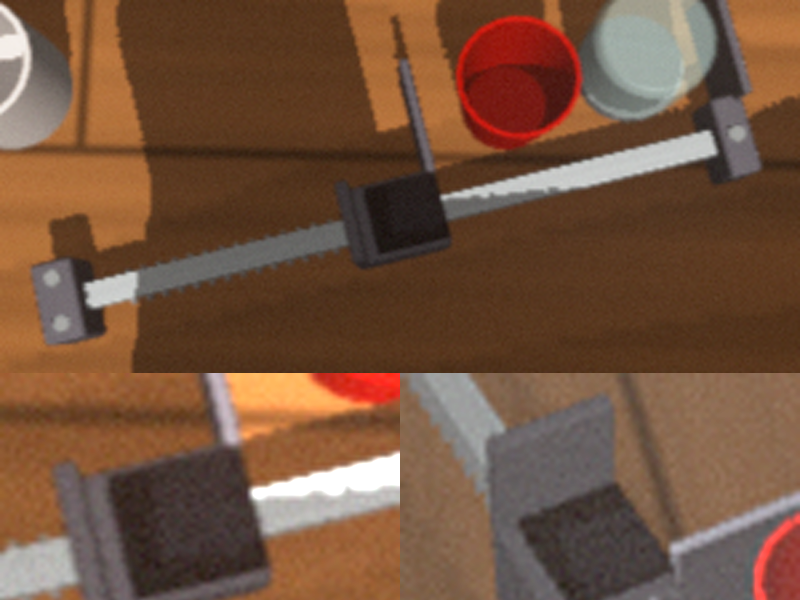

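Paddle corners in the zoom put its centre at about (322.2,249.7) in the top view and (309.2,259.4) in the side view. The bar's centre line runs from crop (718,144) to (87,295.5).

```bash
python3 - <<'E'
from h import *
def tri(p,q):
    (a,d),(b,e)=ray("top",*p),ray("side",*q); s=np.linalg.lstsq(np.c_[d,-e],b-a,rcond=None)[0]
    return (a+s[0]*d+b+s[1]*e)/2, np.linalg.norm(a+s[0]*d-b-s[1]*e)
print("tri",tri((322.2,249.7),(309.2,259.4)))
for z in(.064,.068): print(plane("top",322.2,249.7,z),plane("side",309.2,259.4,z))
s=300/800; P=lambda x,y,z:plane("top",170+x*s,170+y*s,z)
r,l=P(718,144,.034),P(87,295.5,.034); d=(l-r)[:2]; L=np.linalg.norm(d); d/=L
print("bar",r,l,L,d,np.degrees(np.arctan2(d[1],d[0])))
# endblock inner top edge, thumb wall top -y face corners
print("endblk inner top", P(82,259,.05),P(103,333,.05), "wall side px", [plane("side",270+(x-400)/5,225+(y-373)/5,.095) for x,y in((489,440),(611,397))])
e=(P(82,259,.05)+P(103,333,.05))[:2]/2; p=plane("top",322.2,249.7,.066)[:2]
print("along from paddle to endblock",(e-p)@d,"paddle lateral from bar",(p-l[:2])@np.array([d[1],-d[0]]))
st=arm.state(); print(st["eef_pos"],np.degrees(st["eef_rot"]),arm.tip_extent)
E
```

```text
tri (array([ 0.56749584, -0.04542703,  0.06301875]), np.float64(0.0033427136580765383))
[ 0.56573797 -0.04525557  0.064     ] [ 0.56900497 -0.04628577  0.064     ]
[ 0.56537654 -0.04525914  0.068     ] [ 0.56830014 -0.04958593  0.068     ]
bar [ 0.61554046 -0.23753543  0.034     ] [0.51255444 0.15012681 0.034     ] 0.4011086309000825 [-0.25675345  0.96647694] 104.87750996924346
endblk inner top [0.53422163 0.15005862 0.05      ] [0.49025227 0.13479501 0.05      ] wall side px [array([ 0.5376424 , -0.01705405,  0.095     ]), array([ 0.58348291, -0.0063551 ,  0.095     ])]
along from paddle to endblock 0.19508259250964008 paddle lateral from bar 0.0010604406558987014
[ 0.22956134 -0.52696928  0.24974425] [-1.79992117e+02  6.24731049e-02 -6.64617015e+01] 0.019
```

The paddle's centre is at about (0.566,-0.045) and the stop is turned about 14.9°, so bar +y is (-0.257,0.966). The push should be about 158 mm. I'll shut the fingers, move above the paddle at height (about 6 mm towards the wall), and turn -8.6°.

Request:
carry_out([
  [1.5, 2.2, 0, -1, 0],
  [4.5, 6.5, 0, -2, 0],
  [7.5, 10.9, 0, -3, 0],
  [10.5, 15.3, 0, -4, 0],
  [13.5, 19.6, 0, -5, 0],
  [16.5, 24, 0, -6, 0],
  [19.5, 28.4, 0, -7, 0],
  [22.5, 32.7, 0, -8, 0],
  [25.5, 37.1, 0, -8.5, 0],
  [28.5, 41.4, 0, -8.5, 0],
  [31.5, 45.8, 0, -8.5, 0],
  [33.5, 48.7, 0, -8.5, 0],
])

```text
t: 1.6
eef_pos: [0.5654, -0.038, 0.2499]
eef_rot: [3.141, 0.0, -1.307]
force: [0.2, -0.7, -0.3]
grip_width: 0.001
```

Request:
carry_out([
  [0, 0, -4, 0, 0],
  [0, 0, -8, 0, 0],
  [0, 0, -11, 0, 0],
  [0, -0.1, -13, 0, 0],
  [0, -0.1, -13, 0, 0],
])

```text
t: 2.22
eef_pos: [0.5638, -0.041, 0.1188]
eef_rot: [3.139, 0.001, -1.308]
force: [-0.1, 0.6, 0.9]
grip_width: -0.0
```

```bash
python3 - <<'E'
from h import *
a=arm.grab_frame("top")[:,:,::-1]; b=arm.grab_frame("side")[:,:,::-1]
c=lambda im,x,y:cv2.resize(im[y:y+120,x:x+80],None,fx=5,fy=5,interpolation=cv2.INTER_CUBIC)
cv2.imwrite("pics/z2.png",cv2.convertScaleAbs(np.hstack([c(a,280,190),c(b,270,180)]),alpha=1.5))
st=arm.state(); e=st["eef_pos"]; print(e,proj("side",e-[0,0,.019]),proj("top",e-[0,0,.019]))
E
```

```text
[ 0.56481054 -0.04118787  0.12093685] [306.00241094 243.2118226 ] [319.49129684 247.96813468]
```

View pics/z2.png

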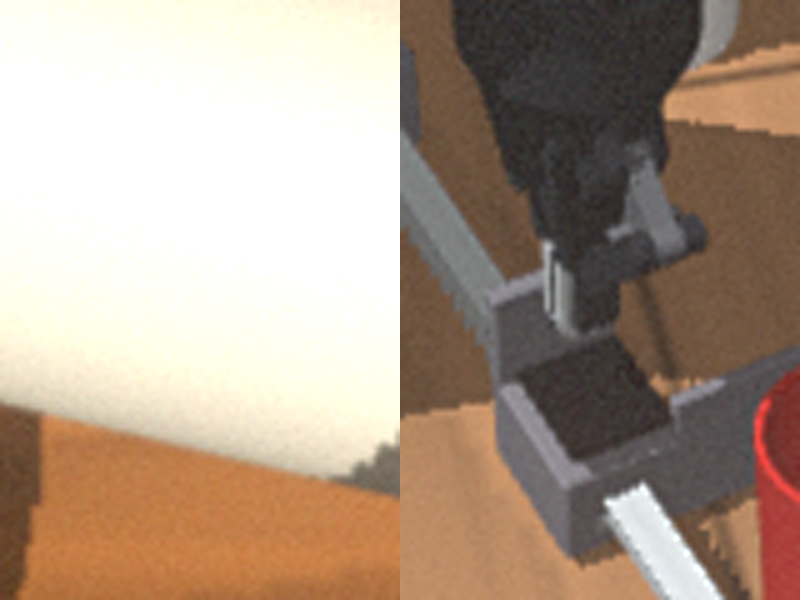

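The side view shows the shut fingertips at crop (585,325), where the projection predicted (580,316). They are above the paddle (centre crop (594,397)) and clear of the thumb wall. The arm hides the top view. Now I'll press down.

Request:
carry_out([
  [0, 0, -1.5, 0, 0],
  [0, 0, -2.6, 0, 0],
  [0, 0, -3.2, 0, 0],
  [0, 0, -3.6, 0, 0],
  [0, 0, -3.9, 0, 0],
  [0, 0, -4.2, 0, 0],
  [0, 0, -4.2, 0, 0],
  [0, 0, -4.2, 0, 0],
])

```text
t: 3.32
eef_pos: [0.5647, -0.0412, 0.0785]
eef_rot: [-3.141, -0.0, -1.308]
force: [-1.7, -0.1, 4.5]
grip_width: -0.001
```

```bash
python3 - <<'E'
from h import *
b=arm.grab_frame("side")[:,:,::-1]
cv2.imwrite("pics/z3.png",cv2.convertScaleAbs(cv2.resize(b[200:290,260:360],None,fx=6,fy=6,interpolation=cv2.INTER_CUBIC),alpha=1.5))
st=arm.state(); print(st["eef_pos"],st["force"],st["ft_torque"])
E
```

```text
[ 0.56464427 -0.04115787  0.07848864] [-2.46419392 -0.03973816  4.5735845 ] [-0.04061282  0.34011009 -0.00159484]
```

View pics/z3.png

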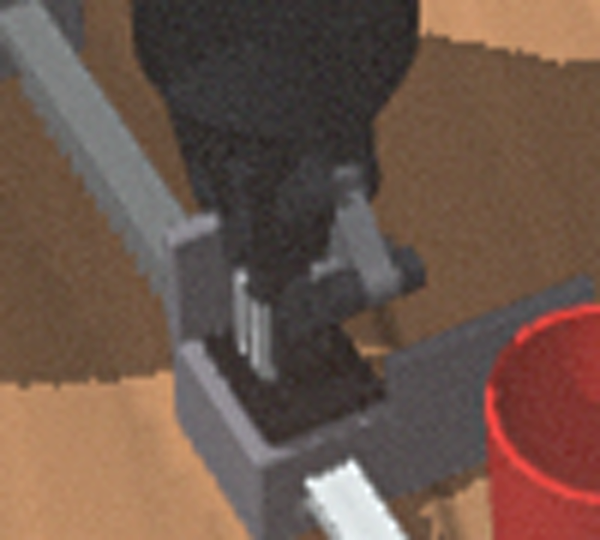

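The fingertips are on the paddle with Fz about 4.5 N, so it is partly down. I'll go a little deeper, until the force rises at the bottom stop.

Request:
carry_out([
  [0, 0, -0.15, 0, 0],
  [0, 0, -0.15, 0, 0],
  [0, 0, -0.15, 0, 0],
])

```text
t: 3.75
eef_pos: [0.5647, -0.0412, 0.0769]
eef_rot: [-3.141, 0.0, -1.308]
force: [-2.9, 0.0, 5.5]
grip_width: 0.003
```

Request:
carry_out([
  [0, 0, -0.1, 0, 0],
  [0, 0, -0.1, 0, 0],
  [0, 0, -0.1, 0, 0],
])

```text
t: 4.12
eef_pos: [0.5647, -0.0412, 0.0759]
eef_rot: [-3.141, -0.0, -1.308]
force: [-2.8, 0.6, 5.7]
grip_width: 0.001
```

It's pressed to about 10–11 mm (5.7 N, not yet on the bottom stop). Now I'll push along the bar.

Request:
carry_out([
  [-0.13, 0.48, 0, 0, 0],
  [-0.26, 0.97, 0, 0, 0],
  [-0.39, 1.45, 0, 0, 0],
  [-0.51, 1.93, 0, 0, 0],
  [-0.77, 2.9, 0, 0, 0],
  [-1.03, 3.87, 0, 0, 0],
  [-1.28, 4.83, 0, 0, 0],
  [-1.54, 5.8, 0, 0, 0],
  [-1.8, 6.77, 0, 0, 0],
  [-2.06, 7.73, 0, 0, 0],
  [-2.18, 8.21, 0, 0, 0],
  [-2.18, 8.21, 0, 0, 0],
])

```text
t: 5.62
eef_pos: [0.5427, 0.0413, 0.076]
eef_rot: [-3.141, 0.0, -1.308]
force: [-2.7, 1.3, 4.6]
grip_width: -0.001
```

```bash
python3 - <<'E'
from h import *
b=arm.grab_frame("side")[:,:,::-1]
cv2.imwrite("pics/z4.png",cv2.convertScaleAbs(cv2.resize(b[140:340,200:440],None,fx=3,fy=3,interpolation=cv2.INTER_CUBIC),alpha=1.5))
st=arm.state(); print(st["eef_pos"],st["force"],st["ft_torque"])
E
```

```text
[0.54271057 0.04125704 0.0759356 ] [-2.68458933  2.30570526  5.99961789] [0.27021532 0.55747911 0.01324171]
```

View pics/z4.png

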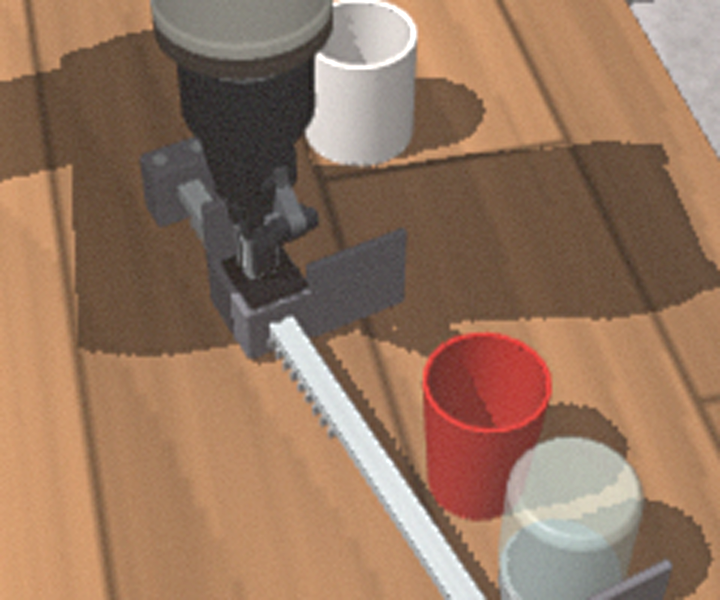

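The jaw is sliding freely with the paddle held down, and the jar, tumbler and mug look undisturbed. I'll continue, slowing near the end block.

Request:
carry_out([
  [-0.26, 0.97, 0, 0, 0],
  [-0.51, 1.93, 0, 0, 0],
  [-0.77, 2.9, 0, 0, 0],
  [-1.03, 3.87, 0, 0, 0],
  [-1.28, 4.83, 0, 0, 0],
  [-1.54, 5.8, 0, 0, 0],
  [-1.67, 6.28, 0, 0, 0],
  [-1.8, 6.77, 0, 0, 0],
  [-1.87, 7.05, 0, 0, 0],
  [-1.95, 7.34, 0, 0, 0],
  [-1.98, 7.44, 0, 0, 0],
  [-1.98, 7.44, 0, 0, 0],
])

```text
t: 7.18
eef_pos: [0.5231, 0.1153, 0.076]
eef_rot: [-3.141, -0.0, -1.308]
force: [-2.0, -2.4, 5.6]
grip_width: 0.006
```

Now small steps until the end block's reaction force shows.

Request:
carry_out([
  [-0.05, 0.19, 0, 0, 0],
  [-0.1, 0.39, 0, 0, 0],
  [-0.1, 0.39, 0, 0, 0],
])

```text
t: 7.55
eef_pos: [0.522, 0.1192, 0.076]
eef_rot: [-3.142, -0.0, -1.308]
force: [-2.3, -2.7, 5.7]
grip_width: 0.001
```

Request:
carry_out([
  [-0.05, 0.19, 0, 0, 0],
  [-0.1, 0.39, 0, 0, 0],
  [-0.1, 0.39, 0, 0, 0],
])

```text
t: 7.92
eef_pos: [0.5213, 0.123, 0.0761]
eef_rot: [-3.141, -0.0, -1.308]
force: [-1.0, -2.1, 5.4]
grip_width: 0.001
```

Request:
carry_out([
  [-0.03, 0.1, 0, 0, 0],
  [-0.05, 0.19, 0, 0, 0],
  [-0.08, 0.29, 0, 0, 0],
  [-0.08, 0.29, 0, 0, 0],
])

```text
t: 8.43
eef_pos: [0.5207, 0.1258, 0.0762]
eef_rot: [-3.14, -0.001, -1.308]
force: [1.1, -3.3, 5.2]
grip_width: -0.001
```

```bash
python3 - <<'E'
from h import *
b=arm.grab_frame("side")[:,:,::-1]
cv2.imwrite("pics/z5.png",cv2.convertScaleAbs(cv2.resize(b[150:270,220:340],None,fx=5,fy=5,interpolation=cv2.INTER_CUBIC),alpha=1.5))
st=arm.state(); print(st["eef_pos"],st["force"],st["ft_torque"])
E
```

```text
[0.52070304 0.12581986 0.07617354] [ 0.59056077 -3.48395611  5.74871723] [-0.60193803 -0.14957413 -0.05837315]
```

View pics/z5.png

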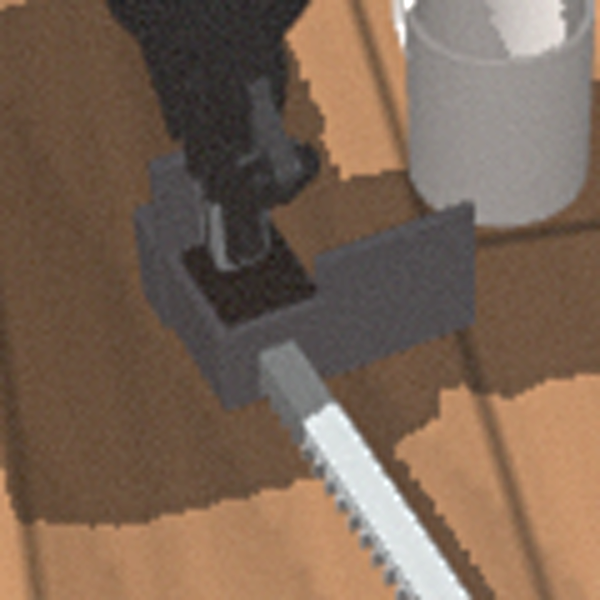

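The jaw is close to the end block, and the plate is clear of the mug. The reaction is still about friction level, so I'll keep stepping.

Request:
carry_out([
  [-0.03, 0.1, 0, 0, 0],
  [-0.05, 0.19, 0, 0, 0],
  [-0.08, 0.29, 0, 0, 0],
  [-0.08, 0.29, 0, 0, 0],
])

```text
t: 8.98
eef_pos: [0.5199, 0.1287, 0.0762]
eef_rot: [-3.14, -0.001, -1.308]
force: [1.2, -3.4, 5.8]
grip_width: -0.001
```

Request:
carry_out([
  [-0.03, 0.1, 0, 0, 0],
  [-0.05, 0.19, 0, 0, 0],
  [-0.05, 0.19, 0, 0, 0],
])

```text
t: 9.35
eef_pos: [0.5194, 0.1306, 0.0762]
eef_rot: [-3.14, -0.001, -1.308]
force: [1.0, -4.3, 5.4]
grip_width: -0.003
```

Request:
carry_out([
  [-0.03, 0.1, 0, 0, 0],
  [-0.05, 0.19, 0, 0, 0],
  [-0.08, 0.29, 0, 0, 0],
  [-0.08, 0.29, 0, 0, 0],
])

```text
t: 9.85
eef_pos: [0.5191, 0.1318, 0.0763]
eef_rot: [-3.14, -0.004, -1.309]
force: [4.3, -21.1, 4.6]
grip_width: -0.001
```

Request:
carry_out([
  [-0.03, 0.1, 0, 0, 0],
  [-0.05, 0.19, 0, 0, 0],
  [-0.05, 0.19, 0, 0, 0],
])

```text
t: 10.22
eef_pos: [0.519, 0.1321, 0.0763]
eef_rot: [-3.14, -0.007, -1.309]
force: [7.4, -38.6, 4.5]
grip_width: 0.006
```

Hard stop reached: the reaction rose to 39 N along the bar with no more motion. I'll ease off most of the push while keeping light contact with the wall, so the paddle isn't dragged back. Then I'll lift straight up.

Request:
carry_out([
  [0.04, -0.14, 0, 0, 0],
  [0.08, -0.29, 0, 0, 0],
  [0.08, -0.29, 0, 0, 0],
])

```text
t: 10.6
eef_pos: [0.5192, 0.1317, 0.0762]
eef_rot: [-3.14, -0.002, -1.309]
force: [1.3, -11.6, 5.6]
grip_width: -0.004
```

Request:
carry_out([
  [0, 0, 0.4, 0, 0],
  [0, 0, 0.8, 0, 0],
  [0, 0, 1.2, 0, 0],
  [0, -0.1, 2, 0, 0],
  [0, -0.3, 3.5, 0, 0],
  [0, -0.3, 6, 0, 0],
  [0, -0.3, 10, 0, 0],
  [0, -0.3, 14, 0, 0],
  [0, -0.3, 17, 0, 0],
  [0, -0.3, 17, 0, 0],
])

```text
t: 11.85
eef_pos: [0.5191, 0.1299, 0.2489]
eef_rot: [-3.137, -0.0, -1.308]
force: [-0.1, -0.0, -0.2]
grip_width: -0.0
```

Request:
carry_out([
  [-1, -3, 1, 0, 0],
  [-3, -8, 1, 0, 0],
  [-5, -13, 1, 0, 0],
  [-7, -18, 1, 0, 0],
  [-9, -23, 1, 0, 0],
  [-11, -28, 1, 0, 0],
  [-12, -33, 1, 0, 0],
  [-12, -37, 1, 0, 0],
  [-12, -40, 1, 0, 0],
  [-12, -40, 1, 0, 0],
])

```text
t: 13.1
eef_pos: [0.3979, -0.2716, 0.255]
eef_rot: [3.141, 0.001, -1.311]
force: [-0.4, 1.0, -0.9]
grip_width: -0.001
```

```bash
python3 - <<'E'
from h import *
a=arm.grab_frame("top")[:,:,::-1]; b=arm.grab_frame("side")[:,:,::-1]
c=lambda im,x,y:cv2.resize(im[y:y+75,x:x+100],None,fx=4,fy=4,interpolation=cv2.INTER_CUBIC)
v=np.hstack([c(a,170,230),c(b,225,170)]); w=np.hstack([cv2.resize(a[100:325,80:480],(400,225)),cv2.resize(b[100:400,180:480],(400,225))])
cv2.imwrite("pics/z6.png",np.vstack([cv2.convertScaleAbs(v,alpha=1.5),w]))
# red tumbler / mug shift check against start
for n,im in(("top",a),("side",b)):
    o=cv2.imread(f"pics/{n}0.png").astype(int); i=im.astype(int)
    r=lambda q:((q[...,2]>90)&(q[...,1]<60)&(q[...,0]<60)); cc=lambda m:np.argwhere(m).mean(0)[::-1].round(1)
    print(n,cc(r(o)),cc(r(i)))
    k={"top":(slice(160,235),slice(115,205)),"side":(slice(135,200),slice(290,350))}[n]
    w=lambda q:(q[k].min(2)>120); print("mug",cc(w(o)),cc(w(i)))
st=arm.state(); print(st["t"],st["eef_pos"],st["force"])
E
```

```text
top [359.5 262.2] [236.9 314.9]
mug [45.1 37.2] [46.3 35.1]
side [360. 279.] [360.9 275. ]
mug [25.9 29.4] [27.2 28.8]
13.2 [ 0.3982004  -0.26992179  0.25536876] [-0.35270179  0.83783465 -0.2416718 ]
```

View pics/z6.png

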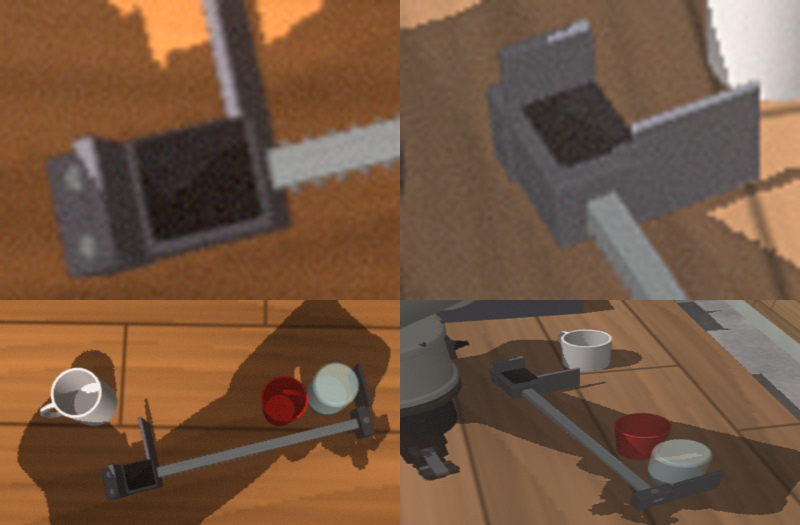

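The jaw's thumb wall is flush against the end block in both views, and the paddle looks raised, as it did at the start. In the top view the tumbler is at about (364,201), the jar at (415,188) and the mug at (156,195), all where they began. The arm is clear, so I'm handing in.

```bash
python3 -c "
from cell import arm
print(arm.finish_job())"
```

```text
the job is handed in; nothing more can be done
None
```

I pressed the release paddle down about 10–11 mm with the shut fingers and pushed the jaw along the bar until it hit the end block. I then eased off, lifted straight up and moved the arm clear. The job was handed in about 13 s into the 35 s limit; `finish_job` gives no verdict.

**Checks that agreed**
- **Jaw:** the reaction rose to about 39 N with no further motion. It looks flush against the end block in both final views.
- **Paddle:** it looks raised again in the final side view. I judged this by eye and did not measure its height.
- **Arm:** it ended clear of everything, with only about 1 N of noise on the force reading.
- **Jar, tumbler and mug:** all upright and within about 2–4 pixels of where they started in the top view, read by eye.

**Checks that disagreed or failed**
- **Tumbler:** my automatic red-colour check gave a false jump in the top view (column 360 to 237). I put this down to changed shadows also matching the mask. The side view moved 1–4 pixels, and by eye the tumbler had not moved.
- **Push distance:** the fingers travelled about 179 mm, against the 166 mm I had estimated. I relied on the force rise, not the estimate, to decide when the jaw was fully back.

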